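# Stack two turned rings on the spring post

### The job

Thread the two loose turned wooden rings onto the upright steel post of the glue-up base, the wide ring first and the narrow ring on top of it, and press them down past the post's bow springs until both are fully home: the wide ring flat on the board and the narrow ring flat on the wide one. Then let go, and leave the finial, the chisel and the scraper where they lie.

Things in the scene. Friction and masses are not known exactly. Their poses are not given: they have to be found in the camera images.
- seat (a point): Point on the post's axis at the top face of the glue-up base's board, 18 mm above the bench; z up. The base is fixed: a dark square board 110 x 110 x 18 mm with an upright steel post, 18 mm diameter, at its centre. The rings stack here to 30 mm: at home the wide ring's centre is 8 mm, the narrow ring's 23 mm above this point, and the post stands 48 mm clear above them.
- post_tip (a point): Top of the steel post, on its axis, 78 mm above the board. The post's top 12 mm taper from 18 to 8 mm diameter.
- springs (a point): Point on the post's axis 37 mm above the board, level with the widest part (25 mm across) of four brass bow springs that bulge from the post from 28 to 48 mm above the board. A lowered ring stops on them, underside about 42 mm above the board; a downward push of 5 to 15 N drives it past. They spring out again above the finished stack.
- wide_center (a point): Centre (half-way up, on the axis) of the loose wide ring of pale turned wood: outside diameter 60 mm, bore 21 mm, 16 mm high, about 60 g, lying flat on the bench. z is its axis.
- narrow_center (a point): Centre (half-way up, on the axis) of the loose narrow ring of the same pale wood: outside diameter 46 mm, bore 21 mm, 14 mm high, about 40 g, lying flat on the bench. z is its axis.
- finial: Bystander: a turned wooden finial, 60 mm diameter, 140 mm tall, standing on the bench; origin at the centre of its foot.
- chisel: Bystander: a wood chisel lying on the bench, handle 110 mm long and 24 mm thick along its -x, steel blade 120 mm along its +x; origin under the joint of handle and blade.
- scraper: Bystander: a flat steel card scraper 110 x 60 x 3 mm lying on the bench; origin at the centre of its underside.
Not all that is in view belongs to the job. What is shaped like the part that bears narrow_center but turquoise is not meant.

How it is judged:
By the outcome, as a careful person would: the job done as asked, in the order asked, and still so for the second after the job is handed in, with the robot touching nothing.
It also fails if it takes over 54 s, if anything falls off the work surface, if the arm or the gripper's body presses on something with over 40 N, if the wrist force passes 120 N, or if a joint passes its speed limit or range.

### The arm

A 6-joint arm with a two-finger parallel gripper is mounted at the origin on the work surface. World frame = base frame: x ahead of the robot, y to its left, z up, the work surface at z = 0. Lengths are in m, angles in rad, forces in N, time in s.
With the tool pointing down it reaches from about 0.35 to 1 m from the base axis. Payload 7.1 kg.
Tool frame: the origin (TCP) lies between the finger pads; the fingertips stand 22 mm ahead of it and the grasp point (between the pads) lies 3 mm ahead of it; z points along the fingers, y is the direction in which the jaws open and shut (so a half turn about z gives the same grasp; the last joint's range is limited). The gripper opens to 85 mm and grips with 20 to 120 N. Pads are 22 mm wide; open, the fingers measure 114 mm over their backs; the gripper's body (76 mm by 85 mm) begins 54 mm behind the grasp point. The pads swing forward as they close: fully open they stand 13 mm farther back than shut.
Start: joints at [-1.152, 0.423, 1.63, -0, 1.089, -0.019], TCP at [0.265, -0.566, 0.253] pointing down, gripper open.
Joint ranges: [-3, 3], [-0.9, 2.11], [0.09, 2.58], [-1.31, 4.45], [0.11, 2.69], [-2.54, 2.54]. Speed limits (rad/s): [2.39, 2.39, 3.01, 3.14, 3.14, 3.14].

### API

Orientations are given as a unit quaternion [w, x, y, z].
In Python, from cell import robot gives the robot as it stands.
- The arm moves only by the tool send_rows, never from a script. Its argument "commands" is a list of rows, each an object of numbers: "x", "y", "z": the shift along the world's x, y, z in m; "rx", "ry", "rz": the turn, a rotation vector about the world's x, y, z in degrees. A call has 1 to 20 rows; each row is the pose to reach, as a shift and turn from the pose commanded when the call began; what a row does not reach only later rows make up. A row lasts 1/8 s, in which the tool goes at most 62.5 mm and 10.7 degrees, less where a joint would pass 70% of its speed; a pose out of reach is approached as far as the arm can. A call with a gripper value outside its range is refused whole. "fingers" is the opening, from -1 (shut) to 1 (fully open), set as the call begins (left out, the last holds). The fingers move at their own pace and stop on an object; the grip force is fixed at half the most. Time passes only in rows, so rows that repeat a pose let the fingers close. It gives the time, the measured TCP pose, the force and the opening at its end, in the units of the state.
- robot.sense(): the state, without advancing time (a new reading comes with each control period).
- robot.get_image(name): name is "scene" or "top"; returns a dict with "image" (480x640x3 uint8, red, green, blue), "fx", "fy", "cx", "cy" (pixels), "camera_from_world" (4x4, takes a point from world to camera coordinates). Camera axes: x right, y down, z forward; pixel columns grow to the right and rows downward; lengths in m; the calibration is good to about 2 mm. A picture is of the moment at which its call begins. There is no depth.
- robot.close_job(): hands the job in, once; it reports no verdict.
The state is a dict: "clock": time; "joints": joint angles; "qd": joint speeds; "joint_torque": joint torques, N m; "tool_pos": TCP position; "orientation": TCP orientation; "ft_force": force on the tool from outside, world axes, zero at the start; "ft_torque": the same for the moment, N m; "width": finger opening in m.
Only numpy, scipy, OpenCV 4.12 (cv2) and the standard library are available. Lean on these libraries where they do the work, as an engineer would, in place of code of your own. Each camera call takes 0.05 s, during which the arm holds its last target. There are 200 camera calls.

## Working session

There is one attempt and no reset: what is moved stays moved. The work goes in short steps, Python scripts to look and compute and a tool call to move; the robot and the scene stay as the last step left them, time stands still between calls to the robot, and variables do not carry over. Pictures are saved under pics/ and viewed, about 8 in all and at most 12, crops included, and the job is handed in when it is done.

Besides the shell and the picture viewer there is one more tool, called after "Emit:" as a command line: name --argument value ..., lists and objects as JSON in quotes. send_rows: Moves the arm, as the interface text tells. Its arguments: {"type":"object","properties":{"commands":{"type":"array","items":{"type":"object","properties":{"x":{"type":"number"},"y":{"type":"number"},"z":{"type":"number"},"rx":{"type":"number"},"ry":{"type":"number"},"rz":{"type":"number"}}}},"fingers":{"type":"number"}},"required":["commands"]}

```bash
mkdir -p pics; cat > h.py <<'E'
import numpy as np, cv2
from cell import robot
def snap(name):
    d=robot.get_image(name); return d, cv2.cvtColor(d["image"],cv2.COLOR_RGB2BGR)
def ray(d,u,v,z):
    T=np.array(d["camera_from_world"]);R=T[:3,:3];t=T[:3,3];c=-R.T@t
    r=R.T@np.array([(u-d["cx"])/d["fx"],(v-d["cy"])/d["fy"],1]);return c+r*(z-c[2])/r[2]
def proj(d,p):
    q=(np.array(d["camera_from_world"])@np.r_[p,1])[:3];return d["fx"]*q[0]/q[2]+d["cx"],d["fy"]*q[1]/q[2]+d["cy"]
E
python3 - <<'E'
from h import *
for n in("top","scene"):
    d,i=snap(n);cv2.imwrite(f"pics/{n}0.png",i)
    T=np.array(d["camera_from_world"]);print(n,d["fx"],d["fy"],d["cx"],d["cy"],(-T[:3,:3].T@T[:3,3]).round(3),T.round(3).tolist())
print(robot.sense())
E
```

```text
top 464.51921093665635 464.51921093665635 317.69473786810784 236.6120373042878 [ 0.466 -0.033  0.985] [[0.012, -1.0, 0.009, -0.048], [-0.993, -0.013, -0.119, 0.58], [0.12, -0.008, -0.993, 0.922], [0.0, 0.0, 0.0, 1.0]]
scene 469.15246124731317 469.15246124731317 318.61066846966514 248.73160611651468 [ 1.101 -0.578  0.742] [[0.679, 0.734, -0.008, -0.318], [0.476, -0.448, -0.757, -0.221], [-0.559, 0.51, -0.653, 1.396], [0.0, 0.0, 0.0, 1.0]]
{'clock': 0.1, 'joints': array([-1.15199996e+00,  4.23783821e-01,  1.63063684e+00,  1.92450406e-05,
        1.08859101e+00, -1.90235916e-02]), 'qd': array([ 0.00092587, -0.001057  , -0.00373229, -0.00223587, -0.00045828,
       -0.00112927]), 'joint_torque': array([-3.30804851e-04, -5.58427155e+01, -2.82443351e+01, -6.49206163e-05,
        3.03949899e-03, -1.04857230e-05]), 'tool_pos': array([ 0.26479943, -0.56560718,  0.25260215]), 'orientation': array([-6.97074154e-04,  9.76135469e-01,  2.17161330e-01, -1.32526210e-04]), 'ft_force': array([-0.51448039, -0.81353431,  0.85078211]), 'ft_torque': array([ 0.00514471, -0.04204218, -0.01067211]), 'width': 0.08528644888542293}
```

View pics/top0.png

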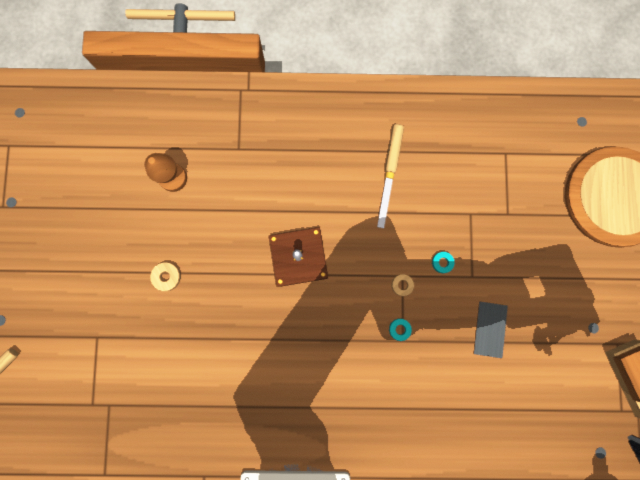

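View pics/scene0.png

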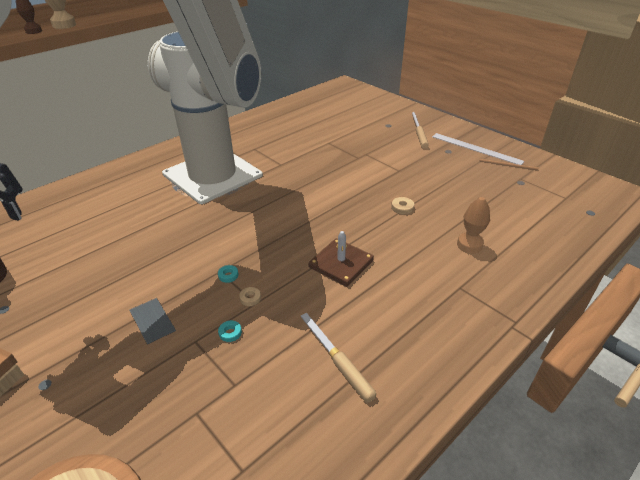

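Top view: the wide ring is at (165,276). The only pale ring of narrow size is at (403,285), in shadow. Two turquoise lookalikes are at (444,262) and (401,329), and the post tip is at about (297,254). I'll check this with one close crop and measure from both cameras.

```bash
python3 - <<'E'
from h import *
C={}
def crop(i,u,v,w,h,k): return cv2.resize(i[v-h:v+h,u-w:u+w],None,fx=k,fy=k,interpolation=cv2.INTER_CUBIC)
t,ti=snap("top");s,si=snap("scene")
row1=np.hstack([crop(ti,165,276,25,25,8),crop(ti,403,285,25,25,8)])
row1=cv2.resize(row1,(800,400))
r2=np.hstack([crop(ti,297,254,20,10,10)[:200],crop(si,342,245,20,20,10)[:,:400][100:300]]) 
cv2.imwrite("pics/c1.png",np.vstack([row1,r2]))
def seg(i,u,v,w,nm):
    c=i[v-w:v+w,u-w:u+w]; hsv=cv2.cvtColor(c,cv2.COLOR_BGR2HSV)
    lab=cv2.cvtColor(c,cv2.COLOR_BGR2LAB)
    m=np.full(c.shape[:2],cv2.GC_PR_BGD,np.uint8); 
    cv2.circle(m,(w,w),w-4,cv2.GC_PR_FGD,-1); m[:2]=m[-2:]=0;m[:,:2]=m[:,-2:]=0
    cv2.grabCut(c,m,None,np.zeros((1,65)),np.zeros((1,65)),5,cv2.GC_INIT_WITH_MASK)
    f=((m&1)*255).astype(np.uint8)
    cs,_=cv2.findContours(f,cv2.RETR_EXTERNAL,cv2.CHAIN_APPROX_NONE)
    k=max(cs,key=cv2.contourArea);h=cv2.convexHull(k);e=cv2.fitEllipse(h)
    return np.array(e[0])+[u-w,v-w],e[1]
for d,i,nm,u,v,w,zt in[(t,ti,"wideT",165,276,20,.008),(t,ti,"narT",403,285,16,.007),(s,si,"wideS",403,205,18,.008),(s,si,"narS",250,296,16,.007)]:
    p,a=seg(i,u,v,w,nm);print(nm,p.round(1),np.round(a,1),ray(d,*p,zt).round(4))
for n,d,u,v,z in[("tip T",t,297,254,.096),("tip S",s,342,232,.096),("turqA",t,444,262,.007),("turqB",t,401,329,.007)]+[("corn",t,u,v,.018) for u,v in[(269,236),(320,227),(327,278),(276,286)]]:
    print(n,ray(d,u,v,z).round(4))
E
```

```text
wideT [164.2 276.2] [27.5 29.1] [0.4964 0.2794 0.008 ]
narT [402.8 284.8] [20.6 21.2] [ 0.4848 -0.2206  0.007 ]
wideS [403.1 205.9] [18.  25.1] [0.4992 0.2789 0.008 ]
narS [249.6 296.1] [18.7 21.8] [ 0.4848 -0.2174  0.007 ]
tip T [ 0.5394 -0.0006  0.096 ]
tip S [0.5423 0.0026 0.096 ]
turqA [ 0.5337 -0.3082  0.007 ]
turqB [ 0.3934 -0.2159  0.007 ]
corn [0.5829 0.0615 0.018 ]
corn [ 0.6033 -0.0452  0.018 ]
corn [ 0.4967 -0.0609  0.018 ]
corn [0.4789 0.0445 0.018 ]
```

View pics/c1.png

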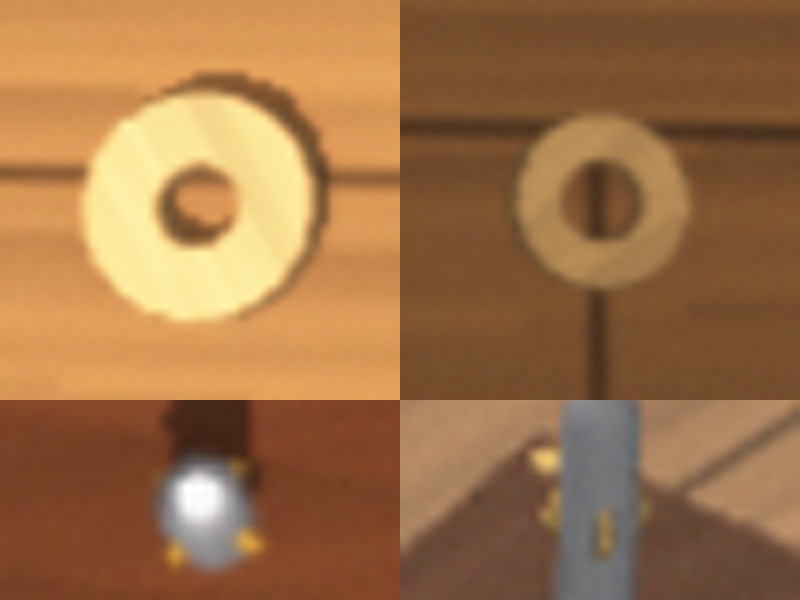

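The crop confirms a pale wide ring and a pale narrow ring, the second lying over a plank seam. The seat is at about (0.5405, 0.000), the wide ring at (0.497, 0.279) and the narrow ring at (0.485, -0.219). I'll go to the wide ring first.

Emit:
send_rows --commands '[{"x": 0.21,"y": 0.42,"z": -0.05},{"x": 0.21,"y": 0.42,"z": -0.05},{"x": 0.21,"y": 0.42,"z": -0.05},{"x": 0.21,"y": 0.42,"z": -0.05},{"x": 0.21,"y": 0.42,"z": -0.05},{"x": 0.21,"y": 0.42,"z": -0.05},{"x": 0.21,"y": 0.42,"z": -0.05},{"x": 0.21,"y": 0.42,"z": -0.05},{"x": 0.232,"y": 0.845,"z": -0.15},{"x": 0.232,"y": 0.845,"z": -0.15},{"x": 0.232,"y": 0.845,"z": -0.15},{"x": 0.232,"y": 0.845,"z": -0.15},{"x": 0.232,"y": 0.845,"z": -0.15},{"x": 0.232,"y": 0.845,"z": -0.15},{"x": 0.232,"y": 0.845,"z": -0.15},{"x": 0.232,"y": 0.845,"z": -0.15},{"x": 0.232,"y": 0.845,"z": -0.15},{"x": 0.232,"y": 0.845,"z": -0.15}]' --fingers 0.8

```text
validation failed for argument at $.co...
```

Emit:
send_rows --commands '[{"x": 0.21,"y": 0.42,"z": -0.05,"rx": 0,"ry": 0,"rz": 0},{"x": 0.21,"y": 0.42,"z": -0.05,"rx": 0,"ry": 0,"rz": 0}]' --fingers 0.8

```text
clock: 0.45
tool_pos: [0.3207, -0.4538, 0.2397]
orientation: [-0.0, 0.976, 0.216, 0.0]
ft_force: [1.4, -0.2, -0.8]
width: 0.0772
```

Emit:
send_rows --commands '[{"x": 0.155,"y": 0.31,"z": -0.037,"rx": 0,"ry": 0,"rz": 0},{"x": 0.155,"y": 0.31,"z": -0.037,"rx": 0,"ry": 0,"rz": 0},{"x": 0.155,"y": 0.31,"z": -0.037,"rx": 0,"ry": 0,"rz": 0},{"x": 0.155,"y": 0.31,"z": -0.037,"rx": 0,"ry": 0,"rz": 0},{"x": 0.155,"y": 0.31,"z": -0.037,"rx": 0,"ry": 0,"rz": 0},{"x": 0.155,"y": 0.31,"z": -0.037,"rx": 0,"ry": 0,"rz": 0},{"x": 0.176,"y": 0.733,"z": -0.14,"rx": 0,"ry": 0,"rz": 0},{"x": 0.176,"y": 0.733,"z": -0.14,"rx": 0,"ry": 0,"rz": 0},{"x": 0.176,"y": 0.733,"z": -0.14,"rx": 0,"ry": 0,"rz": 0},{"x": 0.176,"y": 0.733,"z": -0.14,"rx": 0,"ry": 0,"rz": 0},{"x": 0.176,"y": 0.733,"z": -0.14,"rx": 0,"ry": 0,"rz": 0},{"x": 0.176,"y": 0.733,"z": -0.14,"rx": 0,"ry": 0,"rz": 0},{"x": 0.176,"y": 0.733,"z": -0.14,"rx": 0,"ry": 0,"rz": 0},{"x": 0.176,"y": 0.733,"z": -0.14,"rx": 0,"ry": 0,"rz": 0},{"x": 0.176,"y": 0.733,"z": -0.14,"rx": 0,"ry": 0,"rz": 0},{"x": 0.176,"y": 0.733,"z": -0.14,"rx": 0,"ry": 0,"rz": 0}]'

```text
clock: 2.45
tool_pos: [0.4966, 0.2769, 0.1003]
orientation: [0.0, 0.976, 0.216, -0.0]
ft_force: [0.0, 1.0, -0.9]
width: 0.077
```

Emit:
send_rows --commands '[{"x": 0,"y": 0.001,"z": -0.05,"rx": 0,"ry": 0,"rz": 0},{"x": 0,"y": 0.001,"z": -0.07,"rx": 0,"ry": 0,"rz": 0},{"x": 0,"y": 0.001,"z": -0.075,"rx": 0,"ry": 0,"rz": 0},{"x": 0,"y": 0.001,"z": -0.075,"rx": 0,"ry": 0,"rz": 0}]'

```text
clock: 2.95
tool_pos: [0.497, 0.279, 0.0256]
orientation: [-0.0, 0.976, 0.217, 0.0]
ft_force: [0.9, 0.3, -0.1]
width: 0.0768
```

```bash
python3 - <<'E'
from h import *
s,si=snap("scene");print(robot.sense()["tool_pos"],robot.sense()["ft_force"])
cv2.imwrite("pics/g1.png",cv2.resize(si[130:250,323:483],None,fx=5,fy=5,interpolation=cv2.INTER_CUBIC))
E
```

```text
[0.49725949 0.27924173 0.02598494] [0.37045905 0.86542206 0.49858647]
```

View pics/g1.png

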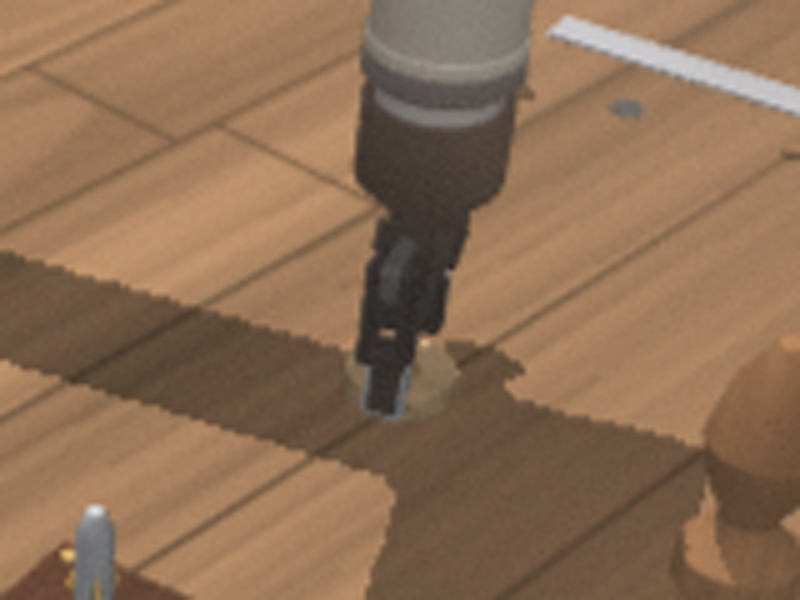

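```bash
python3 - <<'E'
from h import *
s,_=snap("scene")
c=np.array([.4973,.2792]);j=np.array([.424,-.906]);x=np.array([.906,.424])
P=lambda p,z:((np.array(proj(s,np.r_[p,z]))-[323,130])*5).round(0)
for off in(.0385,.045):
  for z in(0,.006,.012): print(off,z,[P(c+j*off+x*k,z) for k in(-.011,.011)])
T=np.linspace(0,6.28,60);b=np.array([P(c+.03*np.array([np.cos(t),np.sin(t)]),z) for t in T for z in(0,.016)])
print(b.min(0),b.max(0))
E
```

```text
0.0385 0 [array([357., 425.]), array([398., 435.])]
0.0385 0.006 [array([359., 416.]), array([400., 425.])]
0.0385 0.012 [array([360., 407.]), array([401., 416.])]
0.045 0 [array([354., 432.]), array([395., 442.])]
0.045 0.006 [array([355., 423.]), array([396., 432.])]
0.045 0.012 [array([356., 414.]), array([398., 423.])]
[340. 333.] [457. 423.]
```

Emit:
send_rows --commands '[{"x": 0,"y": 0,"z": -0.004,"rx": 0,"ry": 0,"rz": 0},{"x": 0,"y": 0,"z": -0.004,"rx": 0,"ry": 0,"rz": 0}]'

```text
clock: 3.3
tool_pos: [0.4967, 0.2792, 0.0213]
orientation: [-0.0, 0.976, 0.217, 0.0]
ft_force: [0.6, 0.3, -0.8]
width: 0.0767
```

Emit:
send_rows --commands '[{"x": 0,"y": 0,"z": 0,"rx": 0,"ry": 0,"rz": 0},{"x": 0,"y": 0,"z": 0,"rx": 0,"ry": 0,"rz": 0},{"x": 0,"y": 0,"z": 0,"rx": 0,"ry": 0,"rz": 0},{"x": 0,"y": 0,"z": 0,"rx": 0,"ry": 0,"rz": 0}]' --fingers 0.1

```text
clock: 3.8
tool_pos: [0.4967, 0.2792, 0.0221]
orientation: [-0.0, 0.976, 0.217, 0.0]
ft_force: [-1.4, -0.5, 8.9]
width: 0.0571
```

Emit:
send_rows --commands '[{"x": 0,"y": 0,"z": 0.03,"rx": 0,"ry": 0,"rz": 0},{"x": 0,"y": 0,"z": 0.07,"rx": 0,"ry": 0,"rz": 0},{"x": 0,"y": 0,"z": 0.12,"rx": 0,"ry": 0,"rz": 0},{"x": 0.007,"y": -0.045,"z": 0.13,"rx": 0,"ry": 0,"rz": 0},{"x": 0.015,"y": -0.1,"z": 0.13,"rx": 0,"ry": 0,"rz": 0},{"x": 0.023,"y": -0.15,"z": 0.13,"rx": 0,"ry": 0,"rz": 0},{"x": 0.031,"y": -0.2,"z": 0.13,"rx": 0,"ry": 0,"rz": 0},{"x": 0.039,"y": -0.25,"z": 0.13,"rx": 0,"ry": 0,"rz": 0},{"x": 0.0435,"y": -0.279,"z": 0.13,"rx": 0,"ry": 0,"rz": 0},{"x": 0.0435,"y": -0.279,"z": 0.13,"rx": 0,"ry": 0,"rz": 0},{"x": 0.0435,"y": -0.279,"z": 0.13,"rx": 0,"ry": 0,"rz": 0}]'

```text
clock: 5.18
tool_pos: [0.5398, 0.0006, 0.151]
orientation: [-0.0, 0.976, 0.217, -0.0]
ft_force: [0.1, -0.5, -0.3]
width: 0.0572
```

```bash
python3 - <<'E'
from h import *
s,si=snap("scene");t,ti=snap("top");r=robot.sense();print(r["tool_pos"],r["ft_force"],r["width"])
p=r["tool_pos"]
u,v=map(int,proj(s,np.r_[p[:2],.11]));print(u,v)
cr=si[v-50:v+50,u-40:u+40];u2,v2=map(int,proj(t,np.r_[p[:2],.13]));print(u2,v2)
ct=ti[v2-50:v2+50,u2-50:u2+50]
cv2.imwrite("pics/w1.png",np.hstack([cv2.resize(cr,(440,550),interpolation=3),cv2.resize(ct,(360,360))[:, :].repeat(1,0) if 0 else cv2.copyMakeBorder(cv2.resize(ct,(360,360)),0,190,0,0,0)]))
P=lambda q:((np.array(proj(s,q))-[u-40,v-50])*5.5).round(0)
print("tip",P([.5405,0,.096]),"seat",P([.5405,0,.018]))
zr=p[2]-.0215
T=np.linspace(0,6.28,90)
for z in(0,.016):
  b=np.array([P([p[0]+.03*np.cos(q),p[1]+.03*np.sin(q),zr+z]) for q in T]);print(z,b.min(0),b.max(0))
E
```

```text
[0.53982527 0.00116595 0.15105037] [-0.24005744  1.06231116 -0.75946282] 0.05695317839947035
340 226
295 252
tip [223. 309.] seat [219. 454.]
0 [149. 194.] [303. 287.]
0.016 [150. 162.] [305. 254.]
```

View pics/w1.png

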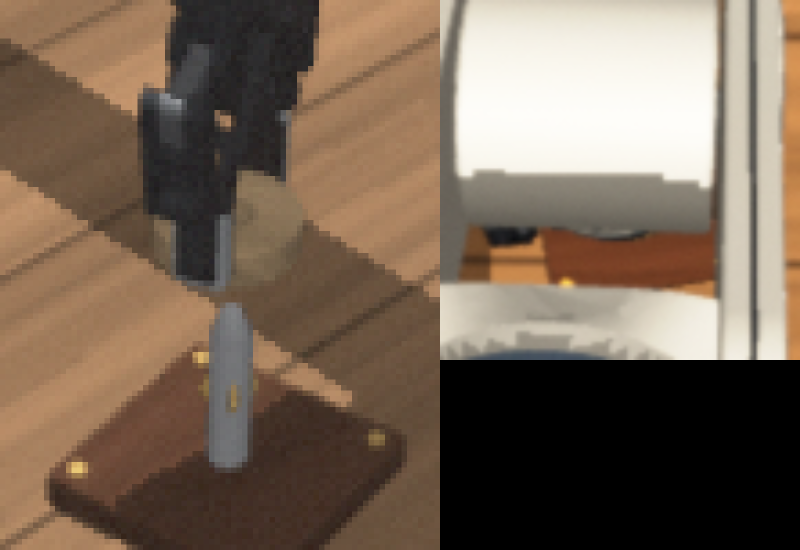

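Emit:
send_rows --commands '[{"x": 0.001,"y": 0.001,"z": -0.025,"rx": 0,"ry": 0,"rz": 0},{"x": 0.001,"y": 0.001,"z": -0.035,"rx": 0,"ry": 0,"rz": 0},{"x": 0.001,"y": 0.001,"z": -0.042,"rx": 0,"ry": 0,"rz": 0},{"x": 0.001,"y": 0.001,"z": -0.048,"rx": 0,"ry": 0,"rz": 0},{"x": 0.001,"y": 0.001,"z": -0.048,"rx": 0,"ry": 0,"rz": 0}]'

```text
clock: 5.9
tool_pos: [0.541, 0.0012, 0.1029]
orientation: [-0.0, 0.976, 0.217, -0.0]
ft_force: [-0.7, 0.9, -1.5]
width: 0.0571
```

Emit:
send_rows --commands '[{"x": 0,"y": 0,"z": -0.006,"rx": 0,"ry": 0,"rz": 0},{"x": 0,"y": 0,"z": -0.012,"rx": 0,"ry": 0,"rz": 0},{"x": 0,"y": 0,"z": -0.016,"rx": 0,"ry": 0,"rz": 0},{"x": 0,"y": 0,"z": -0.016,"rx": 0,"ry": 0,"rz": 0}]'

```text
clock: 6.4
tool_pos: [0.541, 0.0012, 0.0867]
orientation: [-0.0, 0.976, 0.217, -0.0]
ft_force: [0.4, 2.3, -1.3]
width: 0.0572
```

Emit:
send_rows --commands '[{"x": 0,"y": 0.0005,"z": -0.005,"rx": 0,"ry": 0,"rz": 0},{"x": 0,"y": 0.0005,"z": -0.01,"rx": 0,"ry": 0,"rz": 0},{"x": 0,"y": 0.0005,"z": -0.015,"rx": 0,"ry": 0,"rz": 0},{"x": 0,"y": 0.0005,"z": -0.015,"rx": 0,"ry": 0,"rz": 0}]'

```text
clock: 6.9
tool_pos: [0.5406, 0.0017, 0.0713]
orientation: [-0.0, 0.976, 0.217, -0.0]
ft_force: [1.5, 2.3, -4.2]
width: 0.0569
```

Emit:
send_rows --commands '[{"x": 0,"y": 0,"z": -0.005,"rx": 0,"ry": 0,"rz": 0},{"x": 0,"y": 0,"z": -0.01,"rx": 0,"ry": 0,"rz": 0},{"x": 0,"y": 0,"z": -0.015,"rx": 0,"ry": 0,"rz": 0},{"x": 0,"y": 0,"z": -0.019,"rx": 0,"ry": 0,"rz": 0},{"x": 0,"y": 0,"z": -0.019,"rx": 0,"ry": 0,"rz": 0}]'

```text
clock: 7.52
tool_pos: [0.5406, 0.0016, 0.0524]
orientation: [-0.0, 0.976, 0.217, -0.001]
ft_force: [0.6, 1.1, -1.5]
width: 0.0569
```

Emit:
send_rows --commands '[{"x": 0,"y": 0,"z": 0,"rx": 0,"ry": 0,"rz": 0},{"x": 0,"y": 0,"z": 0,"rx": 0,"ry": 0,"rz": 0},{"x": 0,"y": 0,"z": 0,"rx": 0,"ry": 0,"rz": 0},{"x": 0,"y": 0,"z": 0.03,"rx": 0,"ry": 0,"rz": 0},{"x": 0,"y": 0,"z": 0.08,"rx": 0,"ry": 0,"rz": 0},{"x": 0,"y": -0.02,"z": 0.11,"rx": 0,"ry": 0,"rz": 0},{"x": -0.011,"y": -0.08,"z": 0.11,"rx": 0,"ry": 0,"rz": -8},{"x": -0.022,"y": -0.13,"z": 0.11,"rx": 0,"ry": 0,"rz": -16},{"x": -0.033,"y": -0.18,"z": 0.11,"rx": 0,"ry": 0,"rz": -25},{"x": -0.056,"y": -0.221,"z": 0.09,"rx": 0,"ry": 0,"rz": -25},{"x": -0.056,"y": -0.221,"z": 0.06,"rx": 0,"ry": 0,"rz": -25},{"x": -0.056,"y": -0.221,"z": 0.04,"rx": 0,"ry": 0,"rz": -25},{"x": -0.056,"y": -0.221,"z": 0.04,"rx": 0,"ry": 0,"rz": -25}]' --fingers 0.75

```text
clock: 9.15
tool_pos: [0.4839, -0.219, 0.0919]
orientation: [-0.001, 1.0, 0.001, -0.001]
ft_force: [0.3, -0.2, 0.2]
width: 0.0748
```

```bash
python3 - <<'E'
from h import *
s,si=snap("scene");t,ti=snap("top");r=robot.sense();print(r["tool_pos"],r["orientation"],r["width"])
a=cv2.resize(si[210:290,300:390],(400,356),interpolation=3);b=cv2.resize(si[235:315,205:295],(400,356),interpolation=3)
cv2.imwrite("pics/n1.png",np.hstack([a,b]))
E
```

```text
[ 0.48531748 -0.21940056  0.09350205] [5.55248166e-05 9.99999664e-01 8.12891184e-04 9.01010572e-05] 0.07489644231757299
```

View pics/n1.png

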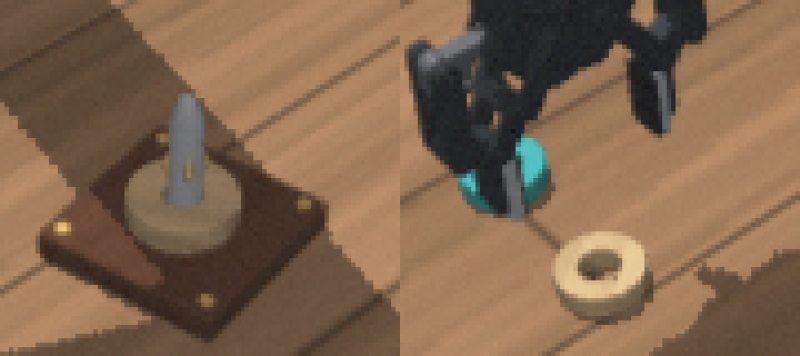

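Left crop: the wide ring lies flat on the board around the post. Right crop: the narrow pale ring is at about px (250,294), clear of the turquoise one. I'll grasp the narrow ring now.

Emit:
send_rows --commands '[{"x": 0,"y": 0,"z": -0.02,"rx": 0,"ry": 0,"rz": 0},{"x": 0,"y": 0,"z": -0.045,"rx": 0,"ry": 0,"rz": 0},{"x": 0,"y": 0,"z": -0.06,"rx": 0,"ry": 0,"rz": 0},{"x": 0,"y": 0,"z": -0.064,"rx": 0,"ry": 0,"rz": 0},{"x": 0,"y": 0,"z": -0.064,"rx": 0,"ry": 0,"rz": 0}]' --fingers 0.5

```text
clock: 9.88
tool_pos: [0.4854, -0.2194, 0.0295]
orientation: [0.0, 1.0, 0.001, 0.0]
ft_force: [-0.4, -0.2, 0.5]
width: 0.064
```

Emit:
send_rows --commands '[{"x": 0,"y": 0,"z": 0,"rx": 0,"ry": 0,"rz": 0},{"x": 0,"y": 0,"z": 0,"rx": 0,"ry": 0,"rz": 0},{"x": 0,"y": 0,"z": 0,"rx": 0,"ry": 0,"rz": 0},{"x": 0,"y": 0,"z": 0,"rx": 0,"ry": 0,"rz": 0}]' --fingers -0.2

```text
clock: 10.38
tool_pos: [0.4856, -0.2196, 0.0307]
orientation: [0.0, 1.0, 0.001, 0.001]
ft_force: [-2.5, 1.2, 11.2]
width: 0.0415
```

Emit:
send_rows --commands '[{"x": 0,"y": 0,"z": 0.03,"rx": 0,"ry": 0,"rz": 0},{"x": 0,"y": 0,"z": 0.07,"rx": 0,"ry": 0,"rz": 0},{"x": 0,"y": 0,"z": 0.12,"rx": 0,"ry": 0,"rz": 0},{"x": 0.013,"y": 0.05,"z": 0.125,"rx": 0,"ry": 0,"rz": 0},{"x": 0.025,"y": 0.1,"z": 0.125,"rx": 0,"ry": 0,"rz": 0},{"x": 0.038,"y": 0.15,"z": 0.125,"rx": 0,"ry": 0,"rz": 0},{"x": 0.05,"y": 0.2,"z": 0.125,"rx": 0,"ry": 0,"rz": 0},{"x": 0.0555,"y": 0.2205,"z": 0.125,"rx": 0,"ry": 0,"rz": 0},{"x": 0.0555,"y": 0.2205,"z": 0.125,"rx": 0,"ry": 0,"rz": 0},{"x": 0.0555,"y": 0.2205,"z": 0.125,"rx": 0,"ry": 0,"rz": 0}]'

```text
clock: 11.62
tool_pos: [0.5403, 0.0007, 0.1543]
orientation: [0.0, 1.0, 0.001, 0.0]
ft_force: [-0.5, 0.9, 0.1]
width: 0.0415
```

```bash
python3 - <<'E'
from h import *
s,si=snap("scene");r=robot.sense();print(r["tool_pos"],r["ft_force"],r["width"])
p=r["tool_pos"]
u,v=map(int,proj(s,np.r_[p[:2],.11]))
cv2.imwrite("pics/n2.png",cv2.resize(si[v-40:v+50,u-30:u+30],(400,600),interpolation=3))
P=lambda q:((np.array(proj(s,q))-[u-30,v-40])*6.667).round(0)
print("tip",P([.541,0.0015,.096]),"seat",P([.541,0.0015,.018]))
T=np.linspace(0,6.28,90)
for z in(.126,.140):
  b=np.array([P([p[0]+.023*np.cos(q),p[1]+.023*np.sin(q),z]) for q in T]);print(z,b.min(0),b.max(0))
E
```

```text
[5.40314782e-01 3.54640844e-04 1.54237652e-01] [-0.62221262 -0.06438834  0.2699227 ] 0.04192073058551702
tip [208. 300.] seat [203. 476.]
0.126 [135. 185.] [278. 272.]
0.14 [136. 151.] [279. 237.]
```

View pics/n2.png

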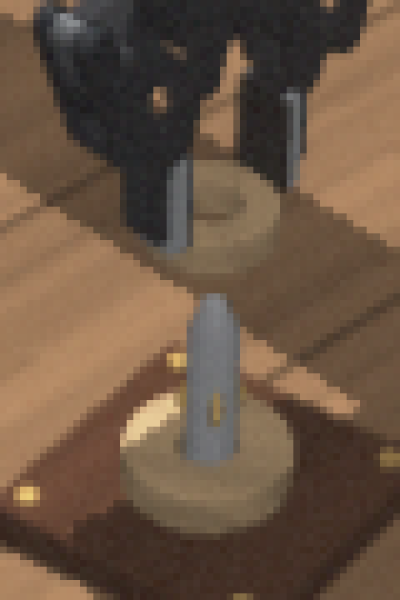

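Emit:
send_rows --commands '[{"x": 0,"y": 0.001,"z": -0.02,"rx": 0,"ry": 0,"rz": 0},{"x": 0,"y": 0.001,"z": -0.03,"rx": 0,"ry": 0,"rz": 0},{"x": 0,"y": 0.001,"z": -0.037,"rx": 0,"ry": 0,"rz": 0},{"x": 0,"y": 0.001,"z": -0.043,"rx": 0,"ry": 0,"rz": 0},{"x": 0,"y": 0.001,"z": -0.043,"rx": 0,"ry": 0,"rz": 0}]'

```text
clock: 12.3
tool_pos: [0.5404, 0.0021, 0.1108]
orientation: [-0.0, 1.0, 0.001, -0.0]
ft_force: [0.3, -0.4, -1.4]
width: 0.0414
```

Emit:
send_rows --commands '[{"x": 0,"y": 0,"z": -0.006,"rx": 0,"ry": 0,"rz": 0},{"x": 0,"y": 0,"z": -0.012,"rx": 0,"ry": 0,"rz": 0},{"x": 0,"y": 0,"z": -0.017,"rx": 0,"ry": 0,"rz": 0},{"x": 0,"y": 0,"z": -0.017,"rx": 0,"ry": 0,"rz": 0}]'

```text
clock: 12.8
tool_pos: [0.5404, 0.0022, 0.0936]
orientation: [-0.0, 1.0, 0.001, -0.0]
ft_force: [-0.5, 0.1, 0.3]
width: 0.0417
```

Emit:
send_rows --commands '[{"x": 0,"y": 0,"z": -0.005,"rx": 0,"ry": 0,"rz": 0},{"x": 0,"y": 0,"z": -0.01,"rx": 0,"ry": 0,"rz": 0},{"x": 0,"y": 0,"z": -0.015,"rx": 0,"ry": 0,"rz": 0},{"x": 0,"y": 0,"z": -0.02,"rx": 0,"ry": 0,"rz": 0},{"x": 0,"y": 0,"z": -0.02,"rx": 0,"ry": 0,"rz": 0}]'

```text
clock: 13.42
tool_pos: [0.5402, 0.0021, 0.0732]
orientation: [0.0, 1.0, 0.001, -0.0]
ft_force: [2.1, -1.1, -4.6]
width: 0.0415
```

Emit:
send_rows --commands '[{"x": 0,"y": 0,"z": -0.004,"rx": 0,"ry": 0,"rz": 0},{"x": 0,"y": 0,"z": -0.007,"rx": 0,"ry": 0,"rz": 0},{"x": 0,"y": 0,"z": -0.008,"rx": 0,"ry": 0,"rz": 0},{"x": 0,"y": 0,"z": -0.008,"rx": 0,"ry": 0,"rz": 0}]'

```text
clock: 13.92
tool_pos: [0.5402, 0.0022, 0.0659]
orientation: [-0.0, 1.0, 0.001, -0.0]
ft_force: [0.2, -0.3, -0.5]
width: 0.0413
```

Emit:
send_rows --commands '[{"x": 0,"y": 0,"z": -0.001,"rx": 0,"ry": 0,"rz": 0},{"x": 0,"y": 0,"z": -0.0015,"rx": 0,"ry": 0,"rz": 0},{"x": 0,"y": 0,"z": -0.0015,"rx": 0,"ry": 0,"rz": 0}]'

```text
clock: 14.3
tool_pos: [0.5403, 0.0022, 0.0648]
orientation: [-0.0, 1.0, 0.001, -0.0]
ft_force: [-1.6, -0.1, 4.4]
width: 0.0418
```

Emit:
send_rows --commands '[{"x": 0,"y": 0,"z": 0,"rx": 0,"ry": 0,"rz": 0},{"x": 0,"y": 0,"z": 0,"rx": 0,"ry": 0,"rz": 0},{"x": 0,"y": 0,"z": 0,"rx": 0,"ry": 0,"rz": 0},{"x": 0,"y": 0,"z": 0.04,"rx": 0,"ry": 0,"rz": 0},{"x": 0,"y": 0,"z": 0.1,"rx": 0,"ry": 0,"rz": 0},{"x": -0.06,"y": 0,"z": 0.12,"rx": 0,"ry": 0,"rz": 0},{"x": -0.11,"y": 0,"z": 0.13,"rx": 0,"ry": 0,"rz": 0},{"x": -0.11,"y": 0,"z": 0.13,"rx": 0,"ry": 0,"rz": 0},{"x": -0.11,"y": 0,"z": 0.13,"rx": 0,"ry": 0,"rz": 0}]' --fingers 0.6

```text
clock: 15.42
tool_pos: [0.4315, 0.0021, 0.195]
orientation: [0.0, 1.0, 0.001, 0.001]
ft_force: [0.6, 0.9, 0.6]
width: 0.0679
```

```bash
python3 - <<'E'
from h import *
s,si=snap("scene");r=robot.sense();print(r["tool_pos"],r["ft_force"],r["width"])
a=cv2.resize(si[215:285,305:382],(660,600),interpolation=3)
cv2.imwrite("pics/f1.png",a)
P=lambda q:((np.array(proj(s,q))-[305,215])*8.571).round(0)
T=np.linspace(0,6.28,90)
for R,z in((.03,.018),(.03,.034),(.023,.034),(.023,.048)):
  b=np.array([P([.541+R*np.cos(q),.0015+R*np.sin(q),z]) for q in T]);print(R,z,b.min(0),b.max(0))
print(P([.541,.0015,.096]))
E
```

```text
[0.43176734 0.0020997  0.19478339] [ 0.7011038   0.14526994 -0.11681695] 0.06834755793442088
0.03 0.018 [192. 298.] [415. 448.]
0.03 0.034 [193. 254.] [418. 403.]
0.023 0.034 [219. 271.] [392. 385.]
0.023 0.048 [219. 231.] [393. 345.]
[311. 145.]
```

View pics/f1.png

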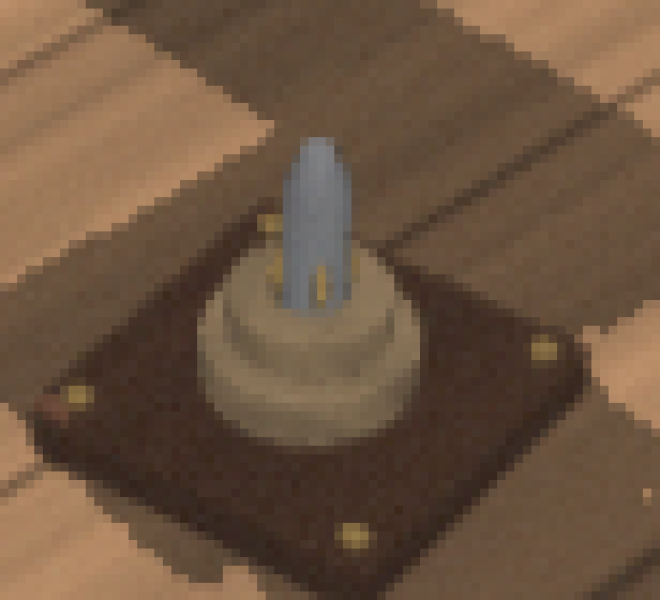

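It looks seated: the narrow ring's edges match the projected home positions to within about a pixel. I'll confirm by touch, pressing lightly on the narrow ring with fingers 34 mm apart, astride the post.

Emit:
send_rows --commands '[{"x": 0.05,"y": 0,"z": 0,"rx": 0,"ry": 0,"rz": 0},{"x": 0.1,"y": 0,"z": 0,"rx": 0,"ry": 0,"rz": 0},{"x": 0.109,"y": 0,"z": 0,"rx": 0,"ry": 0,"rz": 0},{"x": 0.109,"y": 0,"z": -0.05,"rx": 0,"ry": 0,"rz": 0},{"x": 0.109,"y": 0,"z": -0.09,"rx": 0,"ry": 0,"rz": 0},{"x": 0.109,"y": 0,"z": -0.105,"rx": 0,"ry": 0,"rz": 0},{"x": 0.109,"y": 0,"z": -0.109,"rx": 0,"ry": 0,"rz": 0},{"x": 0.109,"y": 0,"z": -0.109,"rx": 0,"ry": 0,"rz": 0}]' --fingers -0.2

```text
clock: 16.48
tool_pos: [0.5403, 0.0021, 0.0864]
orientation: [0.0, 1.0, 0.001, 0.001]
ft_force: [0.1, 0.4, -0.2]
width: 0.0342
```

Emit:
send_rows --commands '[{"x": 0,"y": 0,"z": -0.002,"rx": 0,"ry": 0,"rz": 0},{"x": 0,"y": 0,"z": -0.004,"rx": 0,"ry": 0,"rz": 0},{"x": 0,"y": 0,"z": -0.005,"rx": 0,"ry": 0,"rz": 0},{"x": 0,"y": 0,"z": -0.005,"rx": 0,"ry": 0,"rz": 0}]'

```text
clock: 16.98
tool_pos: [0.5396, 0.0022, 0.0807]
orientation: [0.0, 1.0, 0.001, 0.0]
ft_force: [0.5, -0.1, -0.3]
width: 0.034
```

Emit:
send_rows --commands '[{"x": 0,"y": 0,"z": -0.001,"rx": 0,"ry": 0,"rz": 0},{"x": 0,"y": 0,"z": -0.002,"rx": 0,"ry": 0,"rz": 0},{"x": 0,"y": 0,"z": -0.003,"rx": 0,"ry": 0,"rz": 0},{"x": 0,"y": 0,"z": -0.003,"rx": 0,"ry": 0,"rz": 0}]'

```text
clock: 17.48
tool_pos: [0.5395, 0.0022, 0.0774]
orientation: [-0.0, 1.0, 0.001, -0.0]
ft_force: [0.4, 0.6, -0.6]
width: 0.0339
```

Emit:
send_rows --commands '[{"x": 0,"y": 0,"z": -0.001,"rx": 0,"ry": 0,"rz": 0},{"x": 0,"y": 0,"z": -0.002,"rx": 0,"ry": 0,"rz": 0},{"x": 0,"y": 0,"z": -0.003,"rx": 0,"ry": 0,"rz": 0},{"x": 0,"y": 0,"z": -0.003,"rx": 0,"ry": 0,"rz": 0}]'

```text
clock: 17.98
tool_pos: [0.5395, 0.0021, 0.0745]
orientation: [-0.0, 1.0, 0.001, -0.0]
ft_force: [0.3, 0.4, -0.2]
width: 0.0341
```

Emit:
send_rows --commands '[{"x": 0,"y": 0,"z": -0.001,"rx": 0,"ry": 0,"rz": 0},{"x": 0,"y": 0,"z": -0.002,"rx": 0,"ry": 0,"rz": 0},{"x": 0,"y": 0,"z": -0.003,"rx": 0,"ry": 0,"rz": 0},{"x": 0,"y": 0,"z": -0.003,"rx": 0,"ry": 0,"rz": 0}]'

```text
clock: 18.48
tool_pos: [0.5395, 0.0021, 0.0715]
orientation: [-0.0, 1.0, 0.001, -0.0]
ft_force: [-0.3, 0.3, -1.2]
width: 0.0341
```

Emit:
send_rows --commands '[{"x": 0,"y": 0,"z": -0.001,"rx": 0,"ry": 0,"rz": 0},{"x": 0,"y": 0,"z": -0.0015,"rx": 0,"ry": 0,"rz": 0},{"x": 0,"y": 0,"z": -0.0015,"rx": 0,"ry": 0,"rz": 0}]'

```text
clock: 18.85
tool_pos: [0.5395, 0.0021, 0.07]
orientation: [-0.0, 1.0, 0.001, -0.0]
ft_force: [-0.2, -0.7, 0.6]
width: 0.0342
```

Emit:
send_rows --commands '[{"x": 0,"y": 0,"z": -0.001,"rx": 0,"ry": 0,"rz": 0},{"x": 0,"y": 0,"z": -0.0015,"rx": 0,"ry": 0,"rz": 0},{"x": 0,"y": 0,"z": -0.0015,"rx": 0,"ry": 0,"rz": 0}]'

```text
clock: 19.23
tool_pos: [0.5397, 0.0021, 0.0692]
orientation: [-0.0, 1.0, 0.001, 0.0]
ft_force: [-2.3, -0.1, 6.7]
width: 0.0342
```

Emit:
send_rows --commands '[{"x": 0,"y": 0,"z": -0.001,"rx": 0,"ry": 0,"rz": 0},{"x": 0,"y": 0,"z": -0.0015,"rx": 0,"ry": 0,"rz": 0},{"x": 0,"y": 0,"z": -0.0015,"rx": 0,"ry": 0,"rz": 0}]'

```text
clock: 19.6
tool_pos: [0.5397, 0.0021, 0.0691]
orientation: [0.0, 1.0, 0.001, 0.0]
ft_force: [-6.9, 1.3, 24.3]
width: 0.0345
```

Contact is firm at TCP z = 0.069, which puts the fingertips at about 0.047–0.048; the narrow ring's top should be at 0.048. The stack doesn't yield under 24 N. I'll retreat straight up and check once more.

Emit:
send_rows --commands '[{"x": 0,"y": 0,"z": 0.03,"rx": 0,"ry": 0,"rz": 0},{"x": 0,"y": 0,"z": 0.09,"rx": 0,"ry": 0,"rz": 0},{"x": -0.05,"y": 0,"z": 0.12,"rx": 0,"ry": 0,"rz": 0},{"x": -0.11,"y": 0,"z": 0.13,"rx": 0,"ry": 0,"rz": 0},{"x": -0.11,"y": 0,"z": 0.13,"rx": 0,"ry": 0,"rz": 0},{"x": -0.11,"y": 0,"z": 0.13,"rx": 0,"ry": 0,"rz": 0}]'

```text
clock: 20.35
tool_pos: [0.4303, 0.0021, 0.1975]
orientation: [0.0, 1.0, 0.001, 0.001]
ft_force: [0.8, -0.1, -0.1]
width: 0.0342
```

```bash
python3 - <<'E'
from h import *
s,si=snap("scene");r=robot.sense();print(r["tool_pos"],r["ft_force"],r["clock"])
cv2.imwrite("pics/f2.png",si)
E
```

```text
[0.43080303 0.00213912 0.19734047] [ 0.23518644 -1.20119593 -0.43719992] 20.4
```

View pics/f2.png

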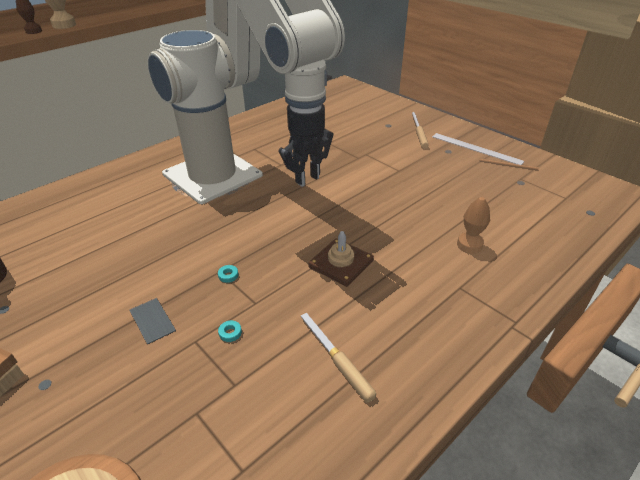

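The image shows both rings stacked on the post at (341,255) and the gripper well clear. The finial, chisel, scraper and turquoise rings are where they were, so I'm handing in.

```bash
python3 -c "
from cell import robot
print(robot.close_job())"
```

```text
the job is handed in; nothing more can be done
None
```

Both rings are on the post and home: the wide ring flat on the board and the narrow ring flat on it. The job was handed in at about 20 s of the 54 s allowed.

- **Moves:** I threaded the wide ring first, pushed it past the springs, released it about 12 mm above the board and let it drop. A picture then showed it flat on the board. The narrow ring went down held until it touched the wide one, and then I let go.
- **Touch check:** I pressed on the narrow ring with the fingertips. Contact came at about 47–48 mm above the bench (home is 48 mm), and the stack did not give under 24 N.
- **Last picture:** Both rings are stacked, the gripper is clear, and the finial, chisel, scraper and turquoise rings look unmoved.
- **Readings that disagreed:**
  - The gripper read 57 mm and 41.5 mm on the 60 mm and 46 mm rings, though both held firmly.
  - The two cameras differed by 2–3 mm.
  - By eye, the narrow ring's lower edge in the image sat about a pixel higher than predicted, which is why I did the touch check.

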